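# Seal the half-carved boat hull in the lock-ring tub

### The arm

A 6-joint arm with a two-finger parallel gripper is mounted at the origin on the work surface. World frame = base frame: x ahead of the robot, y to its left, z up, the work surface at z = 0. Lengths are in m, angles in rad, forces in N, time in s.
With the tool pointing down it reaches from about 0.375 to 0.9 m from the base axis. Payload 3.1 kg.
Tool frame: the origin (TCP) lies at the very end of the fingers, on their centre line; the grasp point (between the pads) lies 19 mm behind it; z points along the fingers, y is the line along which they close (so a half turn about z gives the same grasp; the last joint's range is limited). The gripper opens to 85 mm and grips with 20 to 120 N. Pads are 22 mm wide; open, the fingers measure 114 mm over their backs; the gripper's body (76 mm by 85 mm) begins 54 mm behind the grasp point. The pads swing forward as they close: fully open they stand 13 mm farther back than shut.
Start: joints at [1.137, 0.527, 1.433, -0, 1.181, -0.178], TCP at [0.158, 0.605, 0.231] pointing down, gripper open.
Joint ranges: [-3.08, 3.08], [-0.75, 2.2], [0.22, 2.44], [-1.43, 4.57], [0, 2.65], [-2.85, 2.85]. Speed limits (rad/s): [2.79, 2.79, 3.14, 3.14, 3.14, 3.14].

### API

Orientations are given as a unit quaternion [x, y, z, w].
In Python, from station import manip, vision gives the robot as it stands.
- The arm moves only by the tool drive_tool, never from a script. Its argument "deltas" is a list that holds one entry, the list of rows, each a list of 4 numbers: the shift along the tool's x, y, z in mm, then the turn about the tool's z in rad. A call has 1 to 5 rows; each row is the pose to reach, as a shift and turn from the pose commanded when the call began, along the tool's axes at that moment; what a row does not reach only later rows make up. A row lasts 1/12 s, in which the tool goes at most 41.7 mm and 7.16 degrees, less where a joint would pass 70% of its speed; a pose out of reach is approached as far as the arm can. A call with a gripper value outside its range is refused whole. "jaw" is the finger opening in mm, from 0 to 85.4, set as the call begins (left out, the last holds). The fingers move at their own pace and stop on an object; "force" is the grip in N (left out, the last holds). Time passes only in rows, so rows that repeat a pose let the fingers close. It gives the time, the measured TCP pose, the force, the opening and the grip force at its end, in the units of the state.
- manip.sense(): the state, without advancing time (a new reading comes with each control period).
- vision.snapshot(name): name is "side" or "top"; returns the picture (400x640x3 uint8, red, green, blue); there is no depth.
- vision.camera_model(name): a dict with "camera_matrix" (3x3 intrinsics, pixels), "rvec" (rotation vector, rad) and "tvec" (3), from world to camera coordinates, as OpenCV has them. Camera axes: x right, y down, z forward; pixel columns grow to the right and rows downward; lengths in m; the calibration is good to about 2 mm. A picture is of the moment at which its call begins. camera_model takes no time and is no camera call.
- manip.sign_off(): hands the job in; it is judged then, once.
The state is a dict: "t": time; "q": joint angles; "qd": joint speeds; "tau": joint torques, N m; "tcp_pos": TCP position; "tool_rot": TCP orientation; "force": force on the tool from outside, world axes, zero at the start; "ft_torque": the same for the moment, N m; "finger_gap": opening from 0.0 (shut) to 1.0 (fully open); "gripper_force": force on a finger pad.
Only numpy, scipy, OpenCV 4.12 (cv2) and the standard library are available. Lean on these libraries where they do the work, as an engineer would, in place of code of your own. Each camera call takes 0.05 s, during which the arm holds its last target. There are 200 camera calls.

### The job

Put the bare-wood boat hull away so that it does not dry out: lay it flat on its bottom in the white tub, then close the blue lid fully, and then turn the orange lock collar clockwise by its upright lug until the lug stands right over the red locked mark, not short of it and not past it. Leave the painted boat and everything else on the bench where it is.

Things in the scene. Friction and masses are not known exactly. Their poses are not given: they have to be found in the camera images.
- hull: Bare light-wood boat hull, flat-bottomed, straight vertical sides amidships. 106 mm long (x from -50 stern to +56 pointed bow), 40 mm wide (y), 30 mm high, 60 g or so. Origin at the centre of its underside; x points to the bow, z up. It can be gripped across its 40 mm width at the origin. It lies on the bench keel down.
- tub: White round tub screwed to the bench, 148 mm outer diameter, wall 4 mm, 75 mm high, inner floor 6 mm above the bench. Origin at the centre of its underside. The blue lid hinges on its +x side; angles below are about its z axis from +x, anticlockwise seen from above.
- tub_floor (a point): Centre of the tub's inner floor (140 mm inner diameter).
- lid (a joint): Angle of the blue lid (round, 152 mm diameter, 8 mm thick): 0 = shut flat on the tub (top face then 84 mm above the bench), about 1.7 = standing open, 1.95 = stop. The hinge is stiff: the lid stays where it is left and must be pressed down until flat. About 2 N at its free edge moves it.
- lid_hinge (a point): Middle of the lid's hinge line, 78 mm from the tub's axis on its +x side and 80 mm above the bench; the hinge line runs along the tub's y. This frame turns with the lid: the lid reaches from 2 to 154 mm along the frame's -x, and its z is the lid's outer face's normal.
- lid_edge (a point): Point on the lid's outer face, near its free edge, 150 mm from the hinge line.
- collar (a joint): Angle of the orange collar that is captive round the tub (162 mm diameter, 48 to 66 mm above the bench). 0 = open stop, grows clockwise seen from above, 1.047 = lug right over the red locked mark, 1.45 = end stop beyond it. It stays where it is left; about 2 N on the lug turns it. The lug stands at the tub angle -70 degrees minus this joint value.
- lug_top (a point): Top centre of the lug: an upright orange post, 14 mm diameter, 104 mm from the tub's axis, from 52 to 110 mm above the bench, on a 14 mm wide arm of the collar. Free to be pushed sideways from above.
- locked_mark (a point): Red locked mark: a red radial tongue 7 mm wide low on the tub, reaching 75 to 119 mm from its axis, at tub angle -130 degrees; the point lies on its upper face (43 mm above the bench), 104 mm from the axis. A black tongue at -66 degrees shows the open end.
- painted_boat: A finished boat of the same shape and size with red bottom and black sides: leave it. Origin at the centre of its underside.
- cork_block: Cork sanding block 55 x 90 x 30 mm, bystander, origin under its centre.
- spray_can: Dark can, 52 mm diameter, 170 mm high, bystander, origin under its centre.
- glue_bottle: Yellow glue bottle, 48 mm diameter, 140 mm high, bystander, origin under its centre.
- cup: Blue ceramic cup, 76 mm diameter, 85 mm high, bystander, origin under its centre.
- screwdriver: Screwdriver lying on the bench, handle to its -x, bystander.
- keg: Small wooden keg with lid, 96 mm diameter, 117 mm high, bystander, origin under its centre.
Things that resemble listed ones, but are neither listed nor needed, are in the scene too. Leave any purple look-alike of the hull alone.

How it is judged:
On the way, in this order (a step that is already met when the one before it is completed fails the run):
1. the bare hull lies flat on the tub's floor, let go (horizontal distance between hull and tub_floor below 0.045 m and z of hull in the frame of tub_floor below 0.01 m and angle between hull's own z axis and vertical below 0.2 rad and contact force between hull and the fingers below 0.2 N and linear speed of hull below 0.03 m/s), for 0.2 s.
2. the lid is shut flat while the collar is still unlocked (horizontal distance between hull and tub_floor below 0.045 m and z of hull in the frame of tub_floor below 0.01 m and angle between hull's own z axis and vertical below 0.2 rad and value of joint lid below 0.06 rad), for 0.2 s.
3. the collar's lug stands over the red locked mark (value of joint collar between 0.95 and 1.15 rad and value of joint lid below 0.06 rad), for 0.2 s.
At the end, for the whole second after the job is handed in: The bare hull lies flat on the tub's floor (within 45 mm of its centre, tilted under 0.2 rad), the lid is shut (under 0.06 rad) and the collar stands at its locked mark (0.95 to 1.15 rad, the lug's centre within 10 mm of the mark's), all at rest (all of step 3 and horizontal distance between hull and tub_floor below 0.045 m and z of hull in the frame of tub_floor below 0.01 m and angle between hull's own z axis and vertical below 0.2 rad and linear speed of hull below 0.02 m/s); the robot touches nothing.
It fails at once if a bystander is moved by more than 40 mm (distance of any of painted_boat, cork_block, spray_can, glue_bottle, cup, screwdriver, keg from where it was at the start of the episode above 0.04 m).
It also fails if it takes over 62 s, if anything falls off the work surface, if the arm or the gripper's body presses on something with over 40 N, if the wrist force passes 120 N, or if a joint passes its speed limit or range.

## Working session

There is one attempt and no reset: what is moved stays moved. The work goes in short steps, Python scripts to look and compute and a tool call to move; the robot and the scene stay as the last step left them, time stands still between calls to the robot, and variables do not carry over. Pictures are saved under pics/ and viewed, at most 10 in all, crops included, and the job is handed in when it is done.

Besides the shell and the picture viewer there is one more tool, called by a JSON object that holds its "op" and its "data". drive_tool: Moves the arm, as the interface text tells. Its arguments: {"type":"object","properties":{"deltas":{"type":"array"},"jaw":{"type":"number"},"force":{"type":"number"}},"required":["deltas"]}

```bash
mkdir -p pics; ls
cat > h.py <<'E'
import numpy as np, cv2
from station import manip, vision
from scipy.spatial.transform import Rotation as R
def cam(n):
    m=vision.camera_model(n); K=np.array(m["camera_matrix"],float); Rm=cv2.Rodrigues(np.array(m["rvec"],float))[0]; t=np.array(m["tvec"],float).ravel()
    return K,Rm,t
def ray(n,uv):
    K,Rm,t=cam(n); d=Rm.T@np.linalg.inv(K)@np.array([uv[0],uv[1],1.]); return -Rm.T@t,d
def onz(n,uv,z):
    c,d=ray(n,uv); return c+d*(z-c[2])/d[2]
def proj(n,P):
    K,Rm,t=cam(n); p=K@(Rm@np.array(P,float)+t); return p[:2]/p[2]
def snap(n,name=None):
    im=np.array(vision.snapshot(n))
    if name: cv2.imwrite(f"pics/{name}.png",im[...,::-1])
    return im
def totool(dp):
    s=manip.sense(); return R.from_quat(s["tool_rot"]).inv().apply(np.array(dp)*1000)
E
python3 - <<'E'
from h import *
for n in("top","side"):
    snap(n,n+"0"); K,Rm,t=cam(n); print(n,K[0,0],-Rm.T@t,Rm[2])
s=manip.sense();print(s["t"],s["tool_rot"],R.from_quat(s["tool_rot"]).as_matrix().round(3))
E
```

```text
pics
top 418.5729232045514 [ 0.42080308 -0.04166089  1.26939946] [ 1.28256353e-01 -7.32916389e-04 -9.91740778e-01]
side 410.1290137494952 [-0.10118628 -0.8836696   1.10050519] [ 0.45687063  0.57335514 -0.68009787]
0.1 [ 1.27524894e-01  9.91834858e-01 -9.64756990e-04 -2.91653922e-04] [[-0.967  0.253 -0.001]
 [ 0.253  0.967 -0.002]
 [ 0.    -0.002 -1.   ]]
```

View pics/top0.png

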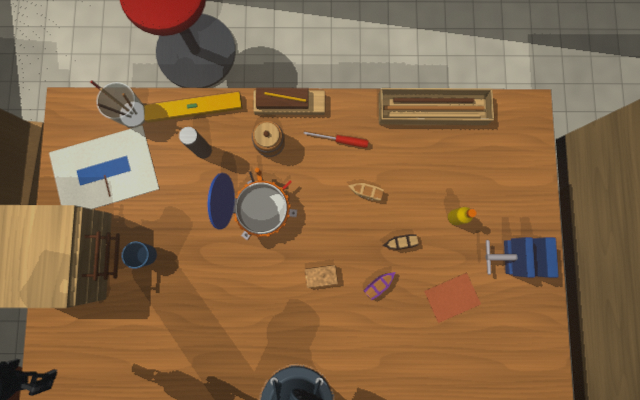

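View pics/side0.png

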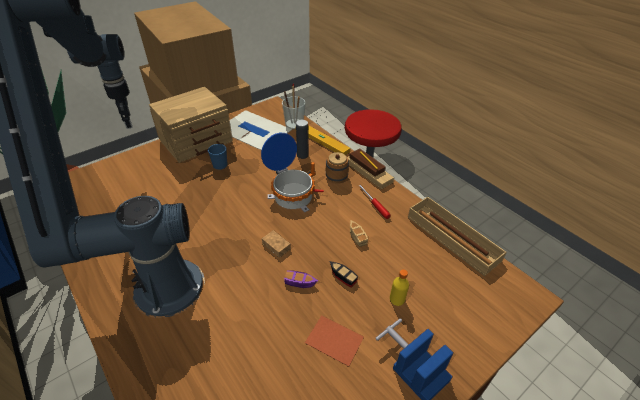

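Run:
```python
import cv2,numpy as np
a=cv2.imread("pics/top0.png");b=cv2.imread("pics/side0.png")
A=cv2.resize(a[150:260,200:420],None,fx=3.6,fy=3.6,interpolation=cv2.INTER_CUBIC)
cv2.imwrite("pics/c1.png",A)
B=cv2.resize(b[120:250,250:410],None,fx=4.5,fy=4.5,interpolation=cv2.INTER_CUBIC)
cv2.imwrite("pics/c2.png",B)
```

```text
(no output)
```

View pics/c1.png

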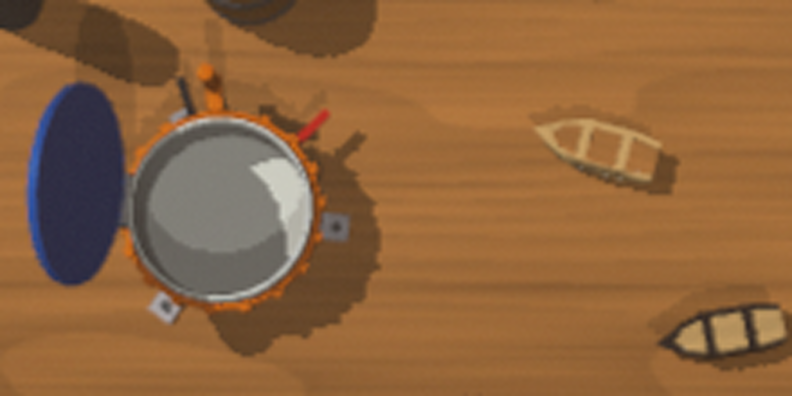

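View pics/c2.png

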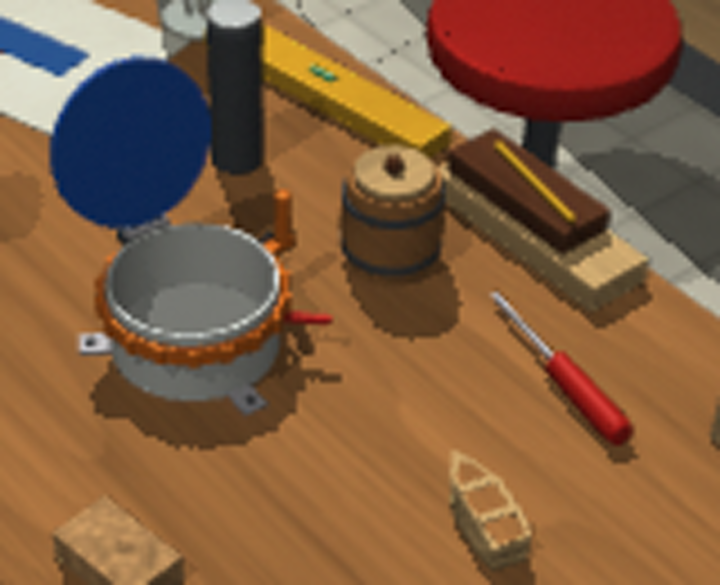

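The top view shows the hull at about (366,192) with its bow at (349,186). The tub rim is centred at about (261.5,208), the lug at (257.5,170), the red mark tip at (290,181) and the lid to the left (+y). Next I measure these with masks.

Run:
```python
from h import *
a=cv2.imread("pics/top0.png");b=cv2.imread("pics/side0.png")
up=8
def mask(im,box,f):
    x0,y0,x1,y1=box; hsv=cv2.cvtColor(im,cv2.COLOR_BGR2HSV).astype(int); m=np.zeros(im.shape[:2],np.uint8); m[y0:y1,x0:x1]=f(hsv[y0:y1,x0:x1],im[y0:y1,x0:x1].astype(int)); return m
def comps(m,k=3):
    n,l,s,c=cv2.connectedComponentsWithStats(m); o=np.argsort(-s[1:,4])[:k]+1
    return [(l==i,s[i],c[i]) for i in o]
# rim: low saturation
m=mask(a,(232,175,300,245),lambda h,i:(h[...,1]<50)&(h[...,2]>60))
mm,s,c=comps(m)[0]
pts=cv2.findContours(mm.astype(np.uint8),0,1)[0][0].reshape(-1,2)
P=np.array([onz("top",p,.075)[:2] for p in cv2.convexHull(pts).reshape(-1,2)])
def circ(P):
    x=np.linalg.lstsq(np.c_[2*P,np.ones(len(P))],(P**2).sum(1),rcond=None)[0]; return x[:2],np.sqrt(x[2]+x[:2]@x[:2])
c,r=circ(P)
for _ in range(5):
    e=abs(np.linalg.norm(P-c,axis=1)-r); P=P[e<max(.003,np.median(e)*2)]; c,r=circ(P)
print("rim",c,r,len(P))
# red mark
for n,im,box in(("top",a,(270,170,300,200)),("side",b,(308,180,330,200))):
    m=mask(im,box,lambda h,i:((h[...,0]<5)|(h[...,0]>174))&(h[...,1]>150)&(h[...,2]>100))
    mm,s,cc=comps(m)[0]; q=onz(n,cc,.043)[:2]; print("mark",n,s,cc,q,np.linalg.norm(q-c),np.degrees(np.arctan2(*(q-c)[::-1])))
# lug orange
for n,im,box,z in(("top",a,(252,165,264,174),.11),("side",b,(308,160,318,180),.08)):
    m=mask(im,box,lambda h,i:(h[...,0]>=5)&(h[...,0]<14)&(h[...,1]>190)&(h[...,2]>120))
    mm,s,cc=comps(m)[0]; q=onz(n,cc,z)[:2]; print("lug",n,s,cc,q,np.linalg.norm(q-c),np.degrees(np.arctan2(*(q-c)[::-1])))
q=onz("top",(257.2,169.6),.11)[:2];print("lug man",q,np.linalg.norm(q-c),np.degrees(np.arctan2(*(q-c)[::-1])))
# hull
for n,im,box in(("top",a,(342,178,392,206)),("side",b,(345,215,375,250))):
    m=mask(im,box,lambda h,i:(h[...,2]>165)&(h[...,1]<135)); print(n,"hull px",m.sum(),[x[1] for x in comps(m)])
    ys,xs=np.nonzero(m); W=np.array([onz(n,p,.03)[:2] for p in zip(xs,ys)])
    rr=cv2.minAreaRect((W*1000).astype(np.float32)); print(rr, cv2.boxPoints(rr).round())
for nm,p in(("bow",(348.2,185.2)),("st1",(382.9,189.9)),("st2",(380.2,199.9))): print(nm,onz("top",p,.03))
for nm,p in(("bow",(250+456/4.5,120+455/4.5)),("st1",(250+530/4.5,120+525/4.5)),("st2",(250+488/4.5,120+545/4.5))): print(nm,onz("side",p,.03))
print("lid px tip/edges",[onz("top",p,z).round(3) for p,z in(((222,200),.08),((208,200),.2))])
```

```text
rim [0.55781578 0.105157  ] 0.0732773150829979 25
mark top [283 181   8   8  22] [286.5 184.5] [0.63081933 0.03389022] 0.10202192459099349 -44.31029150804495
mark side [315 189   8   3  15] [318.6 190.2] [0.62869227 0.03135275] 0.10232568817828004 -46.159279839258105
lug top [256 168   4   5  11] [257.36363636 170.09090909] [0.66024467 0.11238673] 0.10268372815778051 4.037405527436075
lug side [311 162   4   3   7] [312.57142857 163.        ] [0.68422385 0.14172515] 0.1315911501090891 16.13444172743371
lug man [0.66165287 0.11287662] 0.1041236486192066 4.25175029842963
top hull px 115 [array([359, 183,  24,  14,  81], dtype=int32), array([349, 184,   9,   9,  29], dtype=int32), array([375, 198,   5,   2,   5], dtype=int32)]
((620.5669555664062, -200.97119140625), (98.6628646850586, 34.98293685913086), 72.42042541503906) [[ 589. -243.]
 [ 622. -253.]
 [ 652. -159.]
 [ 619. -149.]]
side hull px 74 [array([350, 220,  18,  20,  68], dtype=int32), array([358, 238,   3,   4,   5], dtype=int32), array([355, 234,   1,   1,   1], dtype=int32)]
((618.5111694335938, -204.21957397460938), (101.77375793457031, 35.396759033203125), 72.99348449707031) [[ 587. -248.]
 [ 621. -258.]
 [ 650. -161.]
 [ 616. -150.]]
bow [ 0.6315761  -0.15050038  0.03      ]
st1 [ 0.61766888 -0.25440553  0.03      ]
st2 [ 0.58739887 -0.24578287  0.03      ]
bow [ 0.6286305  -0.15981696  0.03      ]
st1 [ 0.6245025 -0.2505159  0.03     ]
st2 [ 0.58520964 -0.24575     0.03      ]
lid px tip/edges [array([0.579, 0.216, 0.08 ]), array([0.563, 0.226, 0.2  ])]
```

{"op": "drive_tool", "data": {"deltas": [[[-26, -27, 0, 0], [-52, -53, 0, 0], [-78, -80, 0, 0], [-104, -107, 0, 0], [-130, -133, 0, 0]]], "jaw": 85}}

```text
t: 0.52
tcp_pos: [0.2503, 0.4412, 0.2309]
tool_rot: [0.127, 0.992, -0.001, -0.0]
force: [0.3, -0.1, 0.1]
finger_gap: 0.994
gripper_force: 0.0
```

{"op": "drive_tool", "data": {"deltas": [[[-26, -27, 0, 0], [-52, -53, 0, 0], [-78, -80, 0, 0], [-104, -107, 0, 0], [-130, -133, 0, 0]]]}}

```text
t: 0.93
tcp_pos: [0.3425, 0.2797, 0.2311]
tool_rot: [0.127, 0.992, -0.0, -0.0]
force: [0.8, -0.7, -0.7]
finger_gap: 0.996
gripper_force: 0.0
```

{"op": "drive_tool", "data": {"deltas": [[[-26, -27, 0, 0], [-52, -53, 0, 0], [-78, -80, 0, 0], [-104, -107, 0, 0], [-130, -133, 0, 0]]]}}

```text
t: 1.35
tcp_pos: [0.4347, 0.1181, 0.2312]
tool_rot: [0.128, 0.992, -0.0, -0.0]
force: [-0.1, 0.8, 0.1]
finger_gap: 0.993
gripper_force: 0.0
```

{"op": "drive_tool", "data": {"deltas": [[[-26, -27, 0, 0], [-52, -53, 0, 0], [-78, -80, 0, 0], [-104, -107, 0, 0], [-130, -133, 0, 0]]]}}

```text
t: 1.77
tcp_pos: [0.5268, -0.0435, 0.231]
tool_rot: [0.128, 0.992, 0.0, -0.0]
force: [0.8, -0.0, -0.2]
finger_gap: 0.998
gripper_force: 0.0
```

{"op": "drive_tool", "data": {"deltas": [[[-26, -27, 0, 0], [-52, -53, 0, 0], [-78, -80, 0, 0], [-104, -107, 0, 0], [-130, -133, 0, 0]]]}}

```text
t: 2.18
tcp_pos: [0.6189, -0.2049, 0.2307]
tool_rot: [0.128, 0.992, 0.0, -0.001]
force: [0.7, 0.7, 0.2]
finger_gap: 0.992
gripper_force: 0.0
```

{"op": "drive_tool", "data": {"deltas": [[[0, 0, 0, 0.12], [0, 0, 0, 0.24], [0, 0, 0, 0.36], [0, 0, 0, 0.48], [0, 0, 0, 0.6]]]}}

```text
t: 2.6
tcp_pos: [0.6183, -0.2031, 0.2305]
tool_rot: [0.418, 0.909, 0.0, -0.001]
force: [-0.3, -0.7, 0.5]
finger_gap: 0.994
gripper_force: 0.0
```

{"op": "drive_tool", "data": {"deltas": [[[0, 0, 0, 0.12], [0, 0, 0, 0.24], [0, 0, 0, 0.36], [0, 0, 0, 0.48], [0, 0, 0, 0.6]]]}}

```text
t: 3.02
tcp_pos: [0.6183, -0.203, 0.2307]
tool_rot: [0.668, 0.745, -0.0, -0.001]
force: [-0.1, 0.6, 0.1]
finger_gap: 0.996
gripper_force: 0.0
```

{"op": "drive_tool", "data": {"deltas": [[[0, 0, 0, 0.12], [0, 0, 0, 0.24], [0, 0, 0, 0.36], [0, 0, 0, 0.41], [0, 0, 0, 0.41]]]}}

```text
t: 3.43
tcp_pos: [0.6183, -0.203, 0.2307]
tool_rot: [0.804, 0.595, -0.0, -0.001]
force: [-1.7, -0.8, -0.1]
finger_gap: 0.994
gripper_force: 0.0
```

{"op": "drive_tool", "data": {"deltas": [[[0, 0, 40, 0], [0, 0, 80, 0], [0, 0, 120, 0], [0, 0, 150, 0], [0, 0, 180, 0]]]}}

```text
t: 3.85
tcp_pos: [0.6178, -0.2027, 0.049]
tool_rot: [0.803, 0.596, -0.0, -0.001]
force: [0.3, -0.5, 0.2]
finger_gap: 0.991
gripper_force: 0.0
```

{"op": "drive_tool", "data": {"deltas": [[[0, 0, 20, 0], [0, 0, 35, 0], [0, 0, 46, 0], [0, 0, 46, 0], [0, 0, 46, 0]]]}}

```text
t: 4.27
tcp_pos: [0.6185, -0.2031, 0.005]
tool_rot: [0.803, 0.596, -0.0, -0.0]
force: [0.8, 0.5, 0.7]
finger_gap: 0.996
gripper_force: 0.0
```

{"op": "drive_tool", "data": {"deltas": [[[0, 0, 0, 0], [0, 0, 0, 0], [0, 0, 0, 0], [0, 0, 0, 0], [0, 0, 0, 0]]], "jaw": 20, "force": 35}}

```text
t: 4.68
tcp_pos: [0.6195, -0.2035, 0.0066]
tool_rot: [0.803, 0.596, 0.001, 0.001]
force: [-0.6, 0.5, 3.5]
finger_gap: 0.459
gripper_force: 37.5
```

{"op": "drive_tool", "data": {"deltas": [[[0, 0, 0, 0], [0, 0, 0, 0], [0, 0, 0, 0], [0, 0, 0, 0], [0, 0, 0, 0]]]}}

```text
t: 5.1
tcp_pos: [0.6195, -0.2036, 0.0066]
tool_rot: [0.803, 0.596, 0.0, 0.001]
force: [-0.1, -0.3, 6.5]
finger_gap: 0.461
gripper_force: 37.6
```

{"op": "drive_tool", "data": {"deltas": [[[0, 0, -20, 0], [0, 0, -55, 0], [0, 0, -95, 0], [0, 0, -135, 0], [0, 0, -170, 0]]]}}

```text
t: 5.52
tcp_pos: [0.6186, -0.2031, 0.1774]
tool_rot: [0.803, 0.596, 0.0, 0.0]
force: [0.8, -0.9, 0.7]
finger_gap: 0.459
gripper_force: 36.9
```

{"op": "drive_tool", "data": {"deltas": [[[0, 0, -15, 0], [0, 0, -30, 0], [0, 0, -30, 0], [14, -7, -30, 0], [28, -15, -30, 0]]]}}

```text
t: 5.93
tcp_pos: [0.6114, -0.1712, 0.2038]
tool_rot: [0.804, 0.595, -0.0, -0.001]
force: [0.8, 0.2, -0.5]
finger_gap: 0.464
gripper_force: 36.9
```

{"op": "drive_tool", "data": {"deltas": [[[28, -15, 0, 0], [56, -30, 0, 0], [84, -45, 0, 0], [112, -60, 0, 0], [140, -75, 0, 0]]]}}

```text
t: 6.35
tcp_pos: [0.5786, -0.013, 0.2032]
tool_rot: [0.803, 0.596, -0.001, -0.002]
force: [0.4, 0.2, -0.3]
finger_gap: 0.46
gripper_force: 36.9
```

{"op": "drive_tool", "data": {"deltas": [[[28, -15, 0, 0], [56, -30, 0, 0], [84, -45, 0, 0], [110, -58, 0, 0], [110, -58, 0, 0]]]}}

```text
t: 6.77
tcp_pos: [0.5533, 0.1121, 0.2033]
tool_rot: [0.802, 0.598, -0.002, -0.003]
force: [-1.0, 0.1, -0.8]
finger_gap: 0.462
gripper_force: 36.9
```

Run:
```python
from h import *
A=snap("top");B=snap("side")
a=cv2.resize(A[150:250,205:325],None,fx=4,fy=4);b=cv2.resize(B[90:225,255:335],None,fx=4,fy=4)
b=cv2.resize(b,None,fx=400/b.shape[0],fy=400/b.shape[0])
cv2.imwrite("pics/m1.png",np.hstack([a,b])[...,::-1]);s=manip.sense();print(s["tcp_pos"],s["finger_gap"])
a0=cv2.imread("pics/top0.png")
c=np.array([.558,.105])
for n,p in(("blk",(251.2,175.9)),("mark",(286.5,184.5))):
    q=onz("top",p,.043)[:2];print(n,np.linalg.norm(q-c),np.degrees(np.arctan2(*(q-c)[::-1])))
```

```text
[0.55549735 0.10804963 0.20370326] 0.4621996854639509
blk 0.10420423396173804 19.208491280525777
mark 0.10178042643355384 -44.31949070377401
```

View pics/m1.png

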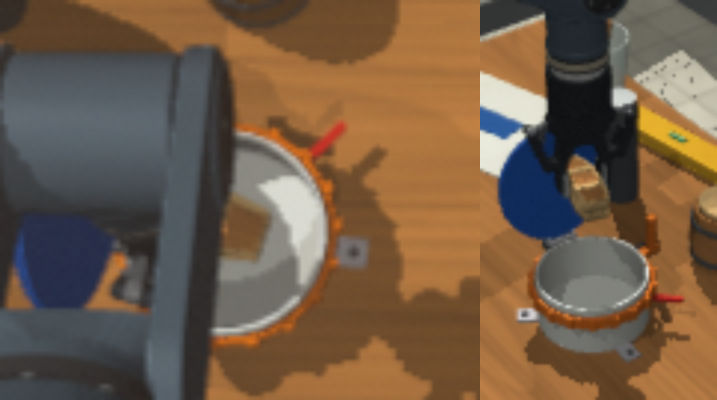

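{"op": "drive_tool", "data": {"deltas": [[[-2, 3, 30, 0], [-2, 3, 60, 0], [-2, 3, 90, 0], [-2, 3, 115, 0], [-2, 3, 135, 0]]]}}

```text
t: 7.28
tcp_pos: [0.5584, 0.1021, 0.0674]
tool_rot: [0.804, 0.595, -0.002, -0.001]
force: [-0.9, -0.3, -1.2]
finger_gap: 0.461
gripper_force: 36.9
```

{"op": "drive_tool", "data": {"deltas": [[[0, 0, 15, 0], [0, 0, 30, 0], [0, 0, 42, 0], [0, 0, 52, 0], [0, 0, 54, 0]]]}}

```text
t: 7.7
tcp_pos: [0.5589, 0.1025, 0.0143]
tool_rot: [0.804, 0.595, -0.001, -0.001]
force: [0.4, 0.5, 0.2]
finger_gap: 0.459
gripper_force: 36.9
```

{"op": "drive_tool", "data": {"deltas": [[[0, 0, 0, 0], [0, 0, 0, 0], [0, 0, 1, 0], [0, 0, 1, 0], [0, 0, 1, 0]]]}}

```text
t: 8.12
tcp_pos: [0.5606, 0.1031, 0.016]
tool_rot: [0.803, 0.596, 0.001, 0.0]
force: [-0.6, 0.7, 1.2]
finger_gap: 0.462
gripper_force: 36.9
```

{"op": "drive_tool", "data": {"deltas": [[[0, 0, 0, 0], [0, 0, 0, 0], [0, 0, 0, 0], [0, 0, 0, 0], [0, 0, 0, 0]]], "jaw": 60}}

```text
t: 8.53
tcp_pos: [0.5602, 0.1031, 0.0154]
tool_rot: [0.803, 0.596, 0.0, 0.0]
force: [0.3, 0.6, -0.5]
finger_gap: 0.699
gripper_force: 0.0
```

{"op": "drive_tool", "data": {"deltas": [[[0, 0, 0, 0], [0, 0, -15, 0], [0, 0, -40, 0], [0, 0, -80, 0], [0, 0, -120, 0]]]}}

```text
t: 8.95
tcp_pos: [0.5589, 0.103, 0.1354]
tool_rot: [0.803, 0.595, -0.002, -0.001]
force: [0.8, 1.2, 0.6]
finger_gap: 0.702
gripper_force: 0.0
```

{"op": "drive_tool", "data": {"deltas": [[[0, 0, -40, 0], [0, 0, -80, 0], [0, 0, -120, 0], [0, 0, -160, 0], [0, 0, -195, 0]]]}}

```text
t: 9.37
tcp_pos: [0.56, 0.1031, 0.3333]
tool_rot: [0.803, 0.596, 0.001, 0.001]
force: [0.9, -0.3, 0.1]
finger_gap: 0.701
gripper_force: 0.0
```

Run:
```python
from h import *
A=snap("top");B=snap("side")
a=cv2.resize(A[150:250,205:325],None,fx=4,fy=4);b=cv2.resize(B[125:225,255:335],None,fx=4,fy=4)
cv2.imwrite("pics/m2.png",np.hstack([a,b])[...,::-1]);s=manip.sense();print(s["tcp_pos"],R.from_quat(s["tool_rot"]).as_matrix().round(3))
```

```text
[0.56375477 0.10315743 0.33765824] [[ 0.29   0.957  0.015]
 [ 0.957 -0.291 -0.   ]
 [ 0.004  0.015 -1.   ]]
```

View pics/m2.png

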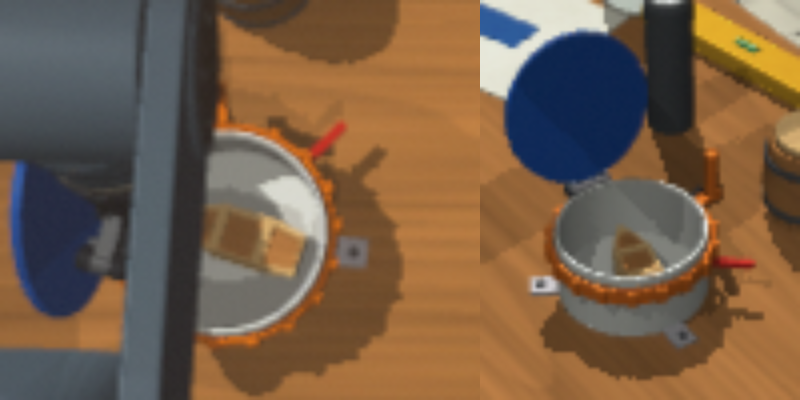

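The hull is flat on the tub floor, at about (255,240) in the left panel. Next I go over the lid to its outer side.

{"op": "drive_tool", "data": {"deltas": [[[32, -7, 0, 0], [64, -15, 0, 0], [96, -22, 0, 0], [128, -30, 0, 0], [160, -37, 0, 0]]], "jaw": 0}}

```text
t: 9.88
tcp_pos: [0.5706, 0.2682, 0.3293]
tool_rot: [0.803, 0.595, -0.001, -0.0]
force: [0.0, 0.3, -1.5]
finger_gap: 0.008
gripper_force: 0.0
```

{"op": "drive_tool", "data": {"deltas": [[[0, 0, 0, 0], [0, 0, 35, 0], [0, 0, 70, 0], [0, 0, 105, 0], [0, 0, 135, 0]]]}}

```text
t: 10.3
tcp_pos: [0.5698, 0.2661, 0.1924]
tool_rot: [0.803, 0.596, -0.001, -0.0]
force: [-0.6, -0.3, -0.0]
finger_gap: -0.004
gripper_force: 0.0
```

{"op": "drive_tool", "data": {"deltas": [[[-15, 3, 0, 0], [-29, 6, 0, 0], [-47, 10, 0, 0], [-57, 12, 0, 0], [-67, 14, 0, 0]]]}}

```text
t: 10.72
tcp_pos: [0.5662, 0.1973, 0.1975]
tool_rot: [0.804, 0.595, 0.002, 0.001]
force: [-0.3, 2.0, 1.0]
finger_gap: 0.0
gripper_force: 0.9
```

{"op": "drive_tool", "data": {"deltas": [[[-10, 2, 0, 0], [-21, 4, 1, 0], [-31, 7, 3, 0], [-41, 9, 6, 0], [-51, 11, 10, 0]]]}}

```text
t: 11.13
tcp_pos: [0.5615, 0.1457, 0.1856]
tool_rot: [0.803, 0.596, 0.001, 0.001]
force: [0.8, 1.0, 1.0]
finger_gap: 0.005
gripper_force: 0.8
```

{"op": "drive_tool", "data": {"deltas": [[[-10, 2, 4, 0], [-20, 4, 9, 0], [-28, 6, 15, 0], [-37, 8, 22, 0], [-45, 10, 30, 0]]]}}

```text
t: 11.55
tcp_pos: [0.5568, 0.0999, 0.1543]
tool_rot: [0.803, 0.596, -0.001, -0.0]
force: [0.3, 1.5, 0.0]
finger_gap: 0.001
gripper_force: 0.6
```

{"op": "drive_tool", "data": {"deltas": [[[-8, 2, 8, 0], [-14, 3, 17, 0], [-20, 4, 26, 0], [-24, 5, 35, 0], [-28, 6, 45, 0]]]}}

```text
t: 11.97
tcp_pos: [0.5549, 0.0717, 0.1094]
tool_rot: [0.803, 0.595, -0.0, -0.0]
force: [1.2, 1.7, -0.5]
finger_gap: 0.0
gripper_force: 0.5
```

{"op": "drive_tool", "data": {"deltas": [[[-4, 1, 8, 0], [-7, 1, 16, 0], [-9, 2, 24, 0], [-9, 2, 28, 0], [-9, 2, 30, 0]]]}}

```text
t: 12.38
tcp_pos: [0.5543, 0.0624, 0.0834]
tool_rot: [0.803, 0.596, -0.0, 0.0]
force: [-10.1, -1.8, 40.5]
finger_gap: -0.001
gripper_force: 20.3
```

{"op": "drive_tool", "data": {"deltas": [[[0, 0, -10, 0], [0, 0, -40, 0], [0, 0, -80, 0], [0, 0, -100, 0], [0, 0, -100, 0]]]}}

```text
t: 12.8
tcp_pos: [0.5578, 0.0628, 0.185]
tool_rot: [0.803, 0.596, 0.004, 0.004]
force: [0.6, -0.8, -0.1]
finger_gap: 0.001
gripper_force: 0.0
```

Run:
```python
from h import *
A=snap("top");B=snap("side")
a=cv2.resize(A[150:250,205:325],None,fx=4,fy=4);b=cv2.resize(B[125:225,255:335],None,fx=4,fy=4)
cv2.imwrite("pics/m3.png",np.hstack([a,b])[...,::-1]);s=manip.sense();print(s["tcp_pos"],s["q"],R.from_quat(s["tool_rot"]).as_matrix().round(3))
```

```text
[0.55460016 0.06300727 0.18081288] [-8.69278101e-02  5.03010928e-01  1.65442602e+00 -3.28799756e-04
  9.82357749e-01  2.07876936e-01] [[ 0.29   0.957  0.002]
 [ 0.957 -0.29  -0.   ]
 [ 0.     0.002 -1.   ]]
```

View pics/m3.png

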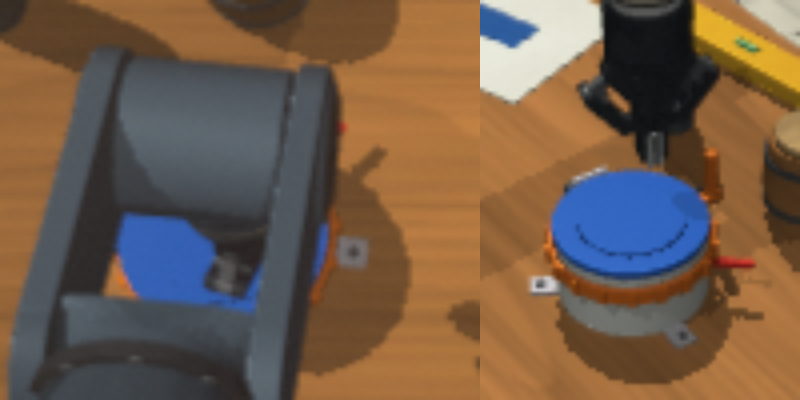

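The lid lies flat in both views, and the lug is still in place. Next I go to the lug, turning the tool on the way.

{"op": "drive_tool", "data": {"deltas": [[[16, 18, 0, 0], [31, 35, 0, 0], [47, 53, 0, 0], [63, 70, 0, 0], [78, 88, 0, 0]]], "jaw": 60, "force": 20}}

```text
t: 13.32
tcp_pos: [0.6605, 0.1127, 0.1773]
tool_rot: [0.803, 0.596, -0.002, -0.001]
force: [-0.2, -0.9, -0.2]
finger_gap: 0.693
gripper_force: 0.0
```

{"op": "drive_tool", "data": {"deltas": [[[0, 0, 0, 0.12], [0, 0, 0, 0.24], [0, 0, 0, 0.36], [0, 0, 0, 0.48], [0, 0, 0, 0.6]]]}}

```text
t: 13.73
tcp_pos: [0.6597, 0.1121, 0.177]
tool_rot: [0.944, 0.329, -0.003, -0.001]
force: [0.1, -0.3, -0.6]
finger_gap: 0.706
gripper_force: 0.0
```

{"op": "drive_tool", "data": {"deltas": [[[0, 0, 0, 0.12], [0, 0, 0, 0.24], [0, 0, 0, 0.36], [0, 0, 0, 0.48], [0, 0, 0, 0.6]]]}}

```text
t: 14.15
tcp_pos: [0.6597, 0.112, 0.1772]
tool_rot: [0.999, 0.035, -0.003, 0.0]
force: [0.6, -0.6, 0.4]
finger_gap: 0.702
gripper_force: 0.0
```

{"op": "drive_tool", "data": {"deltas": [[[0, 0, 0, 0], [0, 0, 0, 0], [0, 0, 0, 0], [0, 0, 0, 0], [0, 0, 0, 0]]]}}

```text
t: 14.57
tcp_pos: [0.661, 0.1121, 0.1799]
tool_rot: [0.999, 0.038, -0.0, 0.0]
force: [0.4, -0.2, 0.7]
finger_gap: 0.704
gripper_force: 0.0
```

Run:
```python
from h import *
s=manip.sense();print(s["t"],s["tcp_pos"],s["q"][5],R.from_quat(s["tool_rot"]).as_matrix().round(3))
B=snap("side");print(proj("side",[.6617,.1124,.11]),proj("side",s["tcp_pos"]))
b=cv2.resize(B[105:225,255:355],None,fx=5,fy=5);cv2.imwrite("pics/m4.png",b[...,::-1])
```

```text
14.5667 [0.66103304 0.11206701 0.17987662] 1.4955402018270862 [[ 0.997  0.077 -0.001]
 [ 0.077 -0.997 -0.   ]
 [-0.001  0.    -1.   ]]
[312.55852631 162.84097264] [312.45013165 148.34871444]
```

View pics/m4.png

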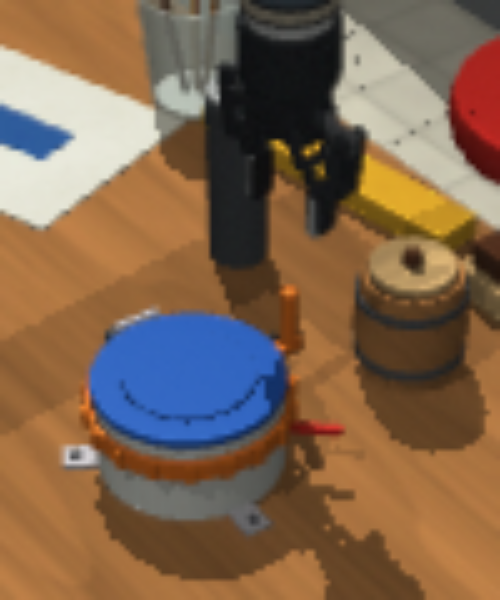

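The lug top is at about (312.8,162.4), against a prediction of (312.6,162.8), so the gripper is lined up. I lower it and grip.

{"op": "drive_tool", "data": {"deltas": [[[0, 0, 25, 0], [0, 0, 50, 0], [0, 0, 75, 0], [0, 0, 95, 0], [0, 0, 102, 0]]]}}

```text
t: 15.03
tcp_pos: [0.6589, 0.112, 0.075]
tool_rot: [0.999, 0.038, -0.003, -0.0]
force: [-0.7, -0.1, -0.5]
finger_gap: 0.702
gripper_force: 0.0
```

{"op": "drive_tool", "data": {"deltas": [[[0, 0, 0, 0], [0, 0, 0, 0], [0, 0, 0, 0], [0, 0, 0, 0], [0, 0, 0, 0]]], "jaw": 8, "force": 20}}

```text
t: 15.45
tcp_pos: [0.6627, 0.1123, 0.0803]
tool_rot: [0.999, 0.038, 0.002, -0.0]
force: [1.6, 0.5, 2.9]
finger_gap: 0.156
gripper_force: 21.0
```

{"op": "drive_tool", "data": {"deltas": [[[0, 0, 0, 0], [0, 0, 0, 0], [0, 0, 0, 0], [0, 0, 0, 0], [0, 0, 0, 0]]]}}

```text
t: 15.87
tcp_pos: [0.6627, 0.1123, 0.0802]
tool_rot: [0.999, 0.038, 0.002, -0.0]
force: [-0.1, 0.8, 6.8]
finger_gap: 0.157
gripper_force: 21.3
```

{"op": "drive_tool", "data": {"deltas": [[[-0.3, 8.3, 0, 0.08], [-1.3, 16.6, 0, 0.16], [-3, 24.7, 0, 0.24], [-5.3, 32.7, 0, 0.32], [-8.2, 40.5, 0, 0.4]]]}}

```text
t: 16.28
tcp_pos: [0.6573, 0.0713, 0.0801]
tool_rot: [0.987, -0.163, 0.002, -0.001]
force: [0.7, 1.9, 7.7]
finger_gap: 0.156
gripper_force: 21.6
```

{"op": "drive_tool", "data": {"deltas": [[[-0.3, 8.3, 0, 0.08], [-1.3, 16.6, 0, 0.16], [-3, 24.7, 0, 0.24], [-5.3, 32.7, 0, 0.32], [-8.2, 40.5, 0, 0.4]]]}}

```text
t: 16.7
tcp_pos: [0.6364, 0.0355, 0.0801]
tool_rot: [0.934, -0.356, 0.001, -0.001]
force: [0.4, 3.2, 7.9]
finger_gap: 0.152
gripper_force: 21.6
```

{"op": "drive_tool", "data": {"deltas": [[[0, 0, 0, 0], [0, 0, 0, 0], [0, 0, 0, 0], [0, 0, 0, 0]]]}}

```text
t: 17.03
tcp_pos: [0.6358, 0.0348, 0.0801]
tool_rot: [0.935, -0.354, 0.001, 0.0]
force: [-1.8, -0.2, 7.9]
finger_gap: 0.158
gripper_force: 21.7
```

Run:
```python
from h import *
s=manip.sense();p=np.array(s["tcp_pos"]);d=p[:2]-[.558,.105];print(p,np.linalg.norm(d),np.degrees(np.arctan2(d[1],d[0])),s["finger_gap"],s["force"],s["q"][5])
```

```text
[0.6357721  0.03481202 0.08006967] 0.10476093088785861 -42.06570820179344 0.15791121207116868 [-1.82122947 -0.20613204  7.86830249] 2.175323859589273
```

{"op": "drive_tool", "data": {"deltas": [[[0, 2.5, 0, 0.025], [0, 5, 0, 0.05], [0, 5, 0, 0.05], [0, 5, 0, 0.05], [0, 5, 0, 0.05]]]}}

```text
t: 17.45
tcp_pos: [0.6328, 0.0316, 0.0801]
tool_rot: [0.926, -0.377, 0.001, -0.0]
force: [-0.2, -0.1, 8.2]
finger_gap: 0.152
gripper_force: 21.6
```

{"op": "drive_tool", "data": {"deltas": [[[0, 0, 0, 0], [0, 0, 0, 0], [0, 0, 0, 0], [0, 0, 0, 0], [0, 0, 0, 0]]], "jaw": 50}}

```text
t: 17.87
tcp_pos: [0.6318, 0.0315, 0.0779]
tool_rot: [0.926, -0.378, -0.0, 0.0]
force: [-0.5, 0.3, -0.7]
finger_gap: 0.588
gripper_force: 0.0
```

{"op": "drive_tool", "data": {"deltas": [[[0, 0, -30, 0], [0, 0, -60, 0], [0, 0, -100, 0], [0, 0, -140, 0], [0, 0, -180, 0]]]}}

```text
t: 18.28
tcp_pos: [0.6315, 0.0316, 0.2595]
tool_rot: [0.926, -0.378, -0.001, 0.0]
force: [1.6, -0.3, 0.4]
finger_gap: 0.582
gripper_force: 0.0
```

{"op": "drive_tool", "data": {"deltas": [[[0, 40, 0, 0], [0, 80, 0, 0], [0, 120, 0, 0], [0, 160, 0, 0], [0, 200, 0, 0]]]}}

```text
t: 18.7
tcp_pos: [0.4907, -0.1122, 0.2583]
tool_rot: [0.926, -0.377, 0.0, 0.0]
force: [-0.5, -0.6, 0.1]
finger_gap: 0.581
gripper_force: 0.0
```

{"op": "drive_tool", "data": {"deltas": [[[20, 40, 0, 0], [20, 60, 0, 0], [20, 60, 0, 0], [20, 60, 0, 0]]]}}

```text
t: 19.03
tcp_pos: [0.464, -0.1691, 0.2583]
tool_rot: [0.925, -0.379, -0.0, -0.0]
force: [-0.2, 0.6, 0.1]
finger_gap: 0.589
gripper_force: 0.0
```

Run:
```python
from h import *
s=manip.sense();print(s["t"],s["tcp_pos"])
A=snap("top");B=snap("side")
c=np.array([.558,.105]);t=np.radians(-44.8)
for nm,z in(("lugtop",.11),("mark",.043)):
    P=[*(c+.104*np.array([np.cos(t),np.sin(t)])),z]; print(nm,(proj("top",P)-[225,160])*6,(proj("side",P)-[270,140])*6)
a=cv2.resize(A[160:240,225:300],None,fx=6,fy=6);b=cv2.resize(B[140:220,270:325],None,fx=6,fy=6)
cv2.imwrite("pics/m5.png",np.hstack([a,b])[...,::-1])
```

```text
19.0333 [ 0.46396709 -0.16905175  0.25825291]
lugtop [365.12560086 120.77725424] [296.10682206 219.06896638]
mark [373.41014582 145.07055952] [295.05313571 298.92066556]
```

View pics/m5.png

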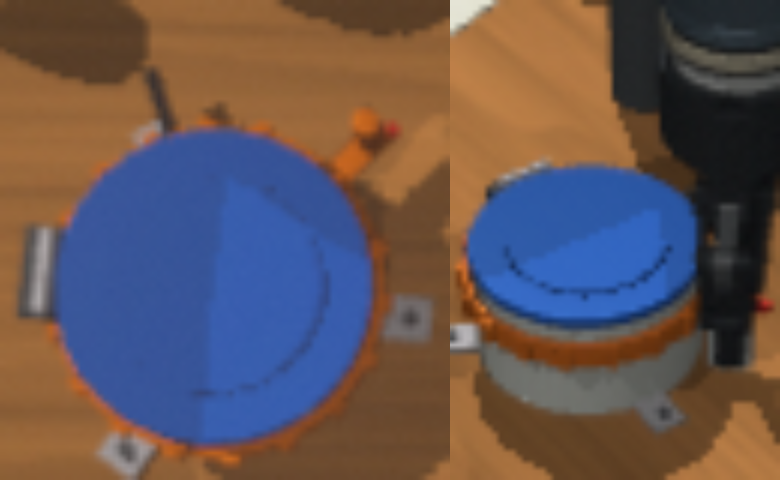

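The lug top is at (366,122), against a predicted (365,121) for the mark. The red tongue shows just beyond it, and the lid is flat. I'm handing the job in.

```bash
python3 -c "
from station import manip
print(manip.sign_off())"
```

```text
the job is handed in; nothing more can be done
None
```

I handed the job in at about 19 s: the hull lies flat in the tub, the lid is shut and the lug stands over the red mark, within about 1 mm of target in the last picture; no verdict came back.

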